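# Fit the pump relay, lock it, and snap the cover cap onto the live stud

### The arm

A 7-joint arm with a two-finger parallel gripper is mounted at the origin on the work surface. World frame = base frame: x ahead of the robot, y to its left, z up, the work surface at z = 0. Lengths are in mm, angles in rad, forces in N, time in s.
With the tool pointing down it reaches from about 425 to 925 mm from the base axis. Payload 6.8 kg.
Tool frame: the origin (TCP) lies on the centre line of the jaws, within the pads' length; the fingertips stand 22 mm ahead of it and the grasp point (between the pads) lies 3 mm ahead of it; z points along the fingers, y is the line along which they close (so a half turn about z gives the same grasp; the last joint's range is limited). The gripper opens to 88 mm and grips with 3 to 60 N. Pads are 20 mm wide; open, the fingers measure 115 mm over their backs; the gripper's body (75 mm by 178 mm) begins 61 mm behind the grasp point.
Start: joints at [1.185, 0.477, 0.022, 1.555, -0.011, 1.109, -0.083], TCP at [185.121, -649.136, 244.664] pointing down, gripper open.
Joint ranges: [-2.96, 2.96], [-0.34, 2.1], [-1.41, 1.46], [0.24, 2.44], [-1.37, 4.51], [0.17, 1.92], [-2.96, 2.96]. Speed limits (rad/s): [2.39, 2.39, 3.14, 3.14, 3.14, 3.14, 3.14].

### API

Orientations are given as a rotation vector (axis times angle).
In Python, from cell import * gives the robot as it stands.
- The arm moves only by the shell command python3 -m pendant 'ROWS' [OPENING] [FORCE]. ROWS is JSON, a list of rows, each a list of 6 numbers: the shift along the tool's x, y, z in mm, then the turn, a rotation vector about the tool's x, y, z in rad. A call has 1 to 20 rows; each row shifts and turns the commanded pose from where the row before left it, along the tool's axes as they then stand; what a row does not reach is not made up. A row lasts 1/8 s, in which the tool goes at most 62.5 mm and 10.7 degrees, less where a joint would pass 70% of its speed; a pose out of reach is approached as far as the arm can. A call with a gripper value outside its range is refused whole. OPENING is the opening, from 0 (shut) to 1 (fully open), set as the call begins (- or left out, the last holds). The fingers move at their own pace and stop on an object; FORCE is the grip in N (left out, the last holds). Time passes only in rows, so rows that do not move let the fingers close. It gives the time, the measured TCP pose, the force, the opening and the grip force at its end, in the units of the state.
- get_state(): the state, without advancing time (a new reading comes with each control period).
- read_camera(name): name is "scene" or "top"; returns the picture (400x640x3 uint8, red, green, blue); there is no depth.
- camera_model(name): a dict with "fx", "fy", "cx", "cy" (pixels), "D" ([k1, k2, p1, p2, k3] as OpenCV has them; the pictures are not rectified), "position" and "attitude" of the camera in the world. Camera axes: x right, y up, looking along -z (the intrinsics and any distortion apply to the point x, -y, -z); pixel columns grow to the right and rows downward; lengths in mm; the calibration is good to about 2 mm. A picture is of the moment at which its call begins. camera_model takes no time and is no camera call.
- hand_in(): hands the job in; it is judged then, once.
The state is a dict: "clock": time; "qpos": joint angles; "qd": joint speeds; "tau": joint torques, N m; "tool_pos": TCP position; "tcp_rot": TCP orientation; "force": force on the tool from outside, world axes, zero at the start; "moment": the same for the moment, N m; "width": finger opening in mm; "grasp_force": force on a finger pad.
Only numpy, scipy, OpenCV 4.12 (cv2) and the standard library are available. Lean on these libraries where they do the work, as an engineer would, in place of code of your own. Each camera call takes 0.05 s, during which the arm holds its last target. There are 200 camera calls.

### The job

Get the garden pump's control box ready to run: stand the blue relay fully down in the box's black socket and swing the yellow locking lever shut over it. Then set the red cap on the brass stud and press it down past the click until it is fully home on its white seat, keep pressing with the gripper firmly (about 10 N), and finish while still pressing: do not let up or let go of the cap. Leave everything else on the bench where it is.

Things in the scene. Friction and masses are not known exactly. Their poses are not given: they have to be found in the camera images.
- relay: Loose blue upright block, white label on top, dark band near its foot: 44 (its x) x 30 (its y) x 60 (z) mm, about 120 g. Origin: centre of its underside, z up. Stands upright on the bench left or right of the box. Fits the socket with its x along the box's x, either way round. (The old black relay with an orange label is not the one.)
- snap_cap: Loose round red cap standing mouth down on the bench, on the other side of the box from the relay: 42 mm across, 42 mm high, flat closed top, 50 g. Origin: centre of its open underside, z up. A round inner lip, 21 mm across, fills its lowest 6 mm; above it the bore is 33 mm across, to 36 mm from the mouth. Its turn about z does not matter. Grip it across its diameter near the top.
- pump_box: The fixed green control box, 170 (its x) x 300 (its y) x 35 mm; origin at the centre of its underside on the bench, z up, x away from the robot when its yaw is 0. On top stand the black socket (70 x 62 mm, rim 30 mm above the box top), the yellow lever on a post, and the brass stud on a round white seat.
- pocket_floor (a point): Centre of the floor of the socket's pocket, 41 mm above the bench; axes as the box; box frame (-5, 65, 41) mm. The pocket is 48 (x) x 34 (y) mm and 24 mm deep, rim 65 mm above the bench. A seated relay (origin within 3 mm of this height) stands 36 mm proud, its top 101 mm above the bench.
- lever_pivot (a point): On the vertical axis of the yellow lever's hinge, at the mid height of its bar (109 mm above the bench), 55 mm in the box's +x from the pocket's centre. Post and hub are 20 mm across.
- lever_knob (a point): Middle of the upright black round knob at the lever's tip: 12 mm across, 26 mm high (from 113 to 139 mm above the bench), 80 mm from the hinge axis. The lever's bar, 12 mm wide and 8 mm thick, runs level from 105 to 113 mm above the bench and passes 4 mm over a seated relay.
- lock_lever (a joint): Angle of the locking lever about its vertical axis, rad. 0 = shut against its stop, pointing along the box's -x across the relay; 1.57 = open, pointing along the box's +y. Opening is clockwise from above; the knob lies 80 mm x (-cos, +sin) from the pivot in the box frame. Starts at 1.4 to 1.85, moves lightly (about 1 N at the knob), stays where left.
- stud_tip (a point): Top of the brass stud, 29 mm above the seat. The stud is 18 mm across with a tapered tip, and has four sprung steel balls standing out to 26 mm across, centres 11 mm above the seat. The cap's mouth meets them 14 mm above the seat; pushing over them takes about 9 N, falling (the click) by 8 mm; then they draw the cap down, until slack 2 mm above the seat. Press on to the seat.
- white_seat: The round white plastic seat around the stud's foot, fixed on the box: 60 mm across, 10 mm thick, from 35 to 45 mm above the bench. Origin: centre of its underside, axes as the box. The cap must end pressed against it.
- stud_seat (a point): Centre of the top of the round white seat (60 mm across) at the stud's foot, 45 mm above the bench, axes as the box; box frame (-5, -80, 45) mm. The cap is home when its origin is within 1.5 mm of this height, its rim on the rigid seat; the stud then holds it.
- old_relay: Bystander: the worn-out black relay with an orange label, 44 x 30 x 60 mm, beyond the box. Leave it.
- screwdriver: Bystander: screwdriver lying on the far right.
- wrench: Bystander: wrench lying beyond the box on the right.
- screw_jar: Bystander: glass jar, 60 mm across, 75 mm high, on the left.
- clay_pot: Bystander: terracotta pot, 80 mm across, 75 mm high, on the right.
- spray_can: Bystander: green can, 60 mm across, 170 mm high, far left.
- spare_fuse: Bystander: small yellow spare fuse block, 30 x 16 x 12 mm, lying on the control box between the socket and the stud. Leave it.
There are look-alikes about, which are no part of the job. Of the things shaped like the snap_cap, the red one is meant.

How it is judged:
By the outcome, as a careful person would: the job done as asked, in the order asked, and still so for the second after the job is handed in, while the arm keeps its last pose, push and grip.
It also fails if it takes over 67 s, if anything falls off the work surface, if the arm or the gripper's body presses on something with over 40 N, if the wrist force passes 120 N, or if a joint passes its speed limit or range.

## Working session

There is one attempt and no reset: what is moved stays moved. The work goes in short steps, Python scripts to look and compute and a shell command to move; the robot and the scene stay as the last step left them, time stands still between calls to the robot, and variables do not carry over. Pictures are saved under pics/ and viewed, at most 10 in all, crops included, and the job is handed in when it is done.

```bash
mkdir -p pics
python3 - <<'E'
from cell import *
import cv2
for n in("scene","top"):
    im=read_camera(n); cv2.imwrite(f"pics/{n}0.png",im[:,:,::-1]); print(n,camera_model(n))
s=get_state(); print(s)
E
```

```text
scene {'fx': 504.3307116710382, 'fy': 504.3307116710382, 'cx': 319.0840599245828, 'cy': 190.68520053886522, 'D': array([-0.12033382,  0.        ,  0.        ,  0.        ,  0.        ]), 'position': array([1575.63796819, -281.14041864, 1209.43937553]), 'attitude': array([0.65039968, 0.45455676, 1.21517131])}
top {'fx': 432.26308895972176, 'fy': 432.26308895972176, 'cx': 318.25737487214985, 'cy': 202.68859628656287, 'D': array([-0.04760022,  0.        ,  0.        ,  0.        ,  0.        ]), 'position': array([ 365.64837939,   29.63074967, 1578.27243701]), 'attitude': array([ 0.13833798, -0.1253776 , -1.58269193])}
{'clock': 0.1, 'qpos': array([ 1.18491337,  0.47772879,  0.02237159,  1.55628064, -0.0115088 ,
        1.10929836, -0.08314243]), 'qd': array([-0.00171121, -0.00281294, -0.00040111, -0.00292868, -0.00097431,
        0.00125318,  0.00088764]), 'tau': array([ 3.50294882e-03, -5.84092569e+01,  1.53964497e+00, -2.73310375e+01,
       -5.42247389e-02,  1.31552276e-02,  2.99801502e-05]), 'tool_pos': array([ 184.95059332, -648.67342436,  243.80224499]), 'tcp_rot': array([-3.10981520e+00, -4.34644519e-01,  5.30595462e-04]), 'force': array([-0.30245631,  0.13935634,  0.71773704]), 'moment': array([ 0.0024724 , -0.03035846,  0.06572731]), 'grasp_force': 0.0, 'width': 87.75730925352934}
```

View pics/scene0.png

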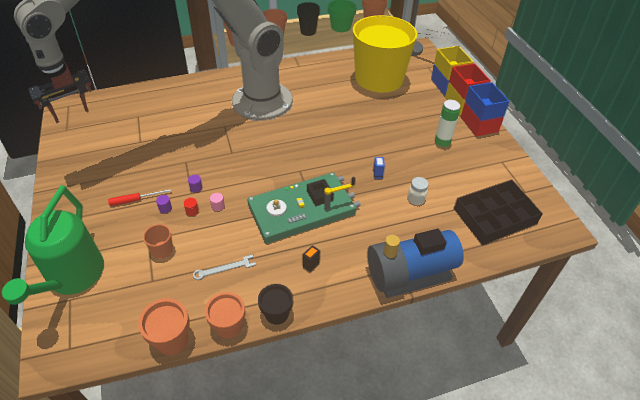

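View pics/top0.png

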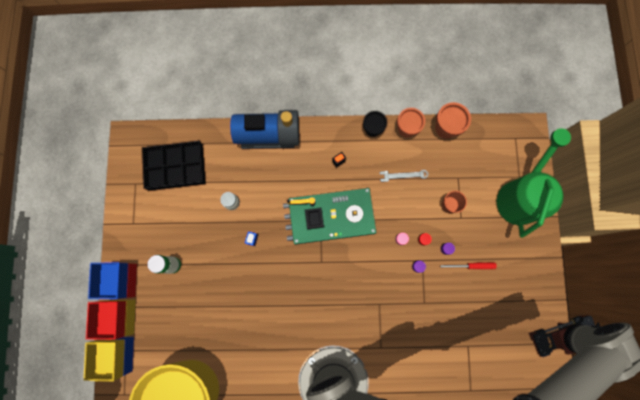

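Candidates: 
- Relay: the blue block with white label at scene (378,166) / top (251,239). The black/orange block at (311,258) is the old relay.
- Cap: the red one at scene (191,206) / top (425,239). The look-alikes are purple at (164,204) and (195,183), and pink at (217,202).

I'll check these in one enlarged crop.

```bash
cat > h.py <<'E'
import numpy as np, cv2
from scipy.spatial.transform import Rotation as R
from cell import *
def cam(n):
    m=camera_model(n); K=np.array([[m["fx"],0,m["cx"]],[0,m["fy"],m["cy"]],[0,0,1.]])
    return K,m["D"],np.array(m["position"]),R.from_rotvec(m["attitude"]).as_matrix()
def proj(n,P):
    K,D,p,A=cam(n); C=np.diag([1,-1,-1])@A.T
    return cv2.projectPoints(np.atleast_2d(np.float64(P)),cv2.Rodrigues(C)[0],-C@p,K,D)[0][:,0]
def ray(n,uv):
    K,D,p,A=cam(n); q=cv2.undistortPoints(np.float64(uv).reshape(-1,1,2),K,D)[0,0]
    return p,A@np.array([q[0],-q[1],-1.])
def onz(n,uv,z):
    p,d=ray(n,uv); return p+d*(z-p[2])/d[2]
def tri(uvs,uvt):
    p,d=ray("scene",uvs);q,e=ray("top",uvt)
    s,t=np.linalg.lstsq(np.c_[d,-e],q-p,rcond=None)[0]
    a,b=p+s*d,q+t*e; return (a+b)/2,np.linalg.norm(a-b)
E
python3 - <<'E'
import cv2,numpy as np
s=cv2.imread("pics/scene0.png");t=cv2.imread("pics/top0.png")
a=cv2.resize(s[150:250,150:400],(800,320),interpolation=cv2.INTER_CUBIC)
b=cv2.resize(t[180:275,230:470],(800,280)[:2] and (800,280),interpolation=cv2.INTER_CUBIC)
cv2.imwrite("pics/c1.png",np.vstack([a,b])[:600])
E
```

```text
(no output)
```

View pics/c1.png

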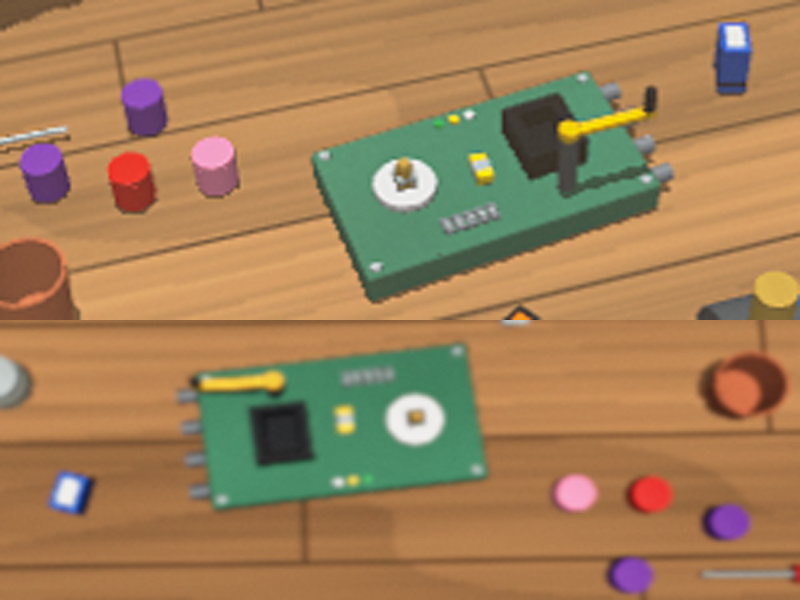

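```bash
cat > fit.py <<'E'
from h import *
from scipy.optimize import minimize
def comp(m,uv):
    n,l,st,c=cv2.connectedComponentsWithStats(m.astype(np.uint8))
    ok=[i for i in range(1,n) if st[i,4]>=4]; i=min(ok,key=lambda i:np.hypot(*(c[i]-uv))); return l==i
S=8
def hullmask(m):
    ys,xs=np.nonzero(m); pts=np.r_[np.c_[xs-.5,ys-.5],np.c_[xs+.5,ys-.5],np.c_[xs-.5,ys+.5],np.c_[xs+.5,ys+.5]]
    return pts.astype(np.float32)
def raster(pts,o,w):
    im=np.zeros((w[1]*S,w[0]*S),np.uint8); h=cv2.convexHull(((pts-o+.5)*S).astype(np.float32))
    cv2.fillConvexPoly(im,np.round(h*16).astype(np.int32),1,shift=4); return im
def fit(model,masks,x0,step):
    T={}
    for n,m in masks.items():
        p=hullmask(m);o=np.floor(p.min(0))-6;w=(np.ceil(p.max(0))-o+7).astype(int); T[n]=(o,w,raster(p,o,w))
    f=lambda x:sum((raster(proj(n,model(x)),o,w)!=t).sum()/t.sum() for n,(o,w,t) in T.items())
    sim=np.array([x0]+[np.array(x0)+np.eye(len(x0))[i]*step[i] for i in range(len(x0))])
    r=minimize(f,x0,method="Nelder-Mead",options=dict(initial_simplex=sim,xatol=.01,fatol=1e-5,maxiter=400)); return r.x,r.fun
def prism(sx,sy,z0,z1):
    b=np.array([[i*sx/2,j*sy/2,k] for i in(-1,1) for j in(-1,1) for k in(z0,z1)])
    return lambda x:b@R.from_euler("z",x[2]).as_matrix().T+[x[0],x[1],0]
a=np.linspace(0,2*np.pi,40)
cyl=lambda x:np.r_[np.c_[x[0]+21*np.cos(a),x[1]+21*np.sin(a),0*a+x[2]],np.c_[x[0]+21*np.cos(a),x[1]+21*np.sin(a),0*a+x[2]+42]]
E
cat > m1.py <<'E'
from fit import *
im={n:cv2.imread(f"pics/{n}0.png") for n in("scene","top")}
H={n:cv2.cvtColor(i,cv2.COLOR_BGR2HSV).astype(int) for n,i in im.items()}
def mk(uv,f): return {n:comp(f(*[H[n][...,k] for k in range(3)]),uv[n]) for n in uv}
green=lambda h,s,v:(h>60)&(h<95)&(s>70)
red=lambda h,s,v:((h<4)|(h>174))&(s>190)&(v>70)
blue=lambda h,s,v:(h>105)&(h<125)&(s>110)&(v>50)
white=lambda h,s,v:(s<60)&(v>170)
yel=lambda h,s,v:(h>18)&(h<32)&(s>190)&(v>130)
C=lambda m:np.array([q.mean() for q in np.nonzero(m)[::-1]])
for w in({"scene":0},{"top":0},{"scene":0,"top":0}):
    g=mk({n:{"scene":(300,208),"top":(331,216)}[n] for n in w},green)
    print("box",list(w),fit(prism(170,300,0,35),g,[600,0,.1],[20,20,.05]))
r=mk({"scene":(191,206),"top":(425,239)},red); print("cap",fit(cyl,r,[550,-330,0],[20,20,5]),{n:m.sum() for n,m in r.items()})
b=mk({"scene":(378,168),"top":(251,239)},blue); 
for y in(-.3,-.9):print("relay",fit(prism(44,30,12,60),b,[520,250,y],[20,20,.3]),{n:m.sum() for n,m in b.items()})
w=mk({"scene":(379,161),"top":(250,239)},white); print("label",tri(C(w["scene"]),C(w["top"])),{n:m.sum() for n,m in w.items()})
w=mk({"scene":(276,208),"top":(354,214)},white); print("seat",tri(C(w["scene"]),C(w["top"])),{n:m.sum() for n,m in w.items()})
l=mk({"scene":(338,189),"top":(302,202)},yel); print("lever",tri(C(l["scene"]),C(l["top"])))
ys,xs=np.nonzero(l["top"]); P=np.array([onz("top",(x,y),113)[:2] for x,y in zip(xs,ys)]); u,s,vt=np.linalg.svd(P-P.mean(0)); t=(P-P.mean(0))@vt[0]
print(vt[0],P.mean(0)+vt[0]*t.min(),P.mean(0)+vt[0]*t.max())
E
python3 m1.py
```

```text
box ['scene'] (array([ 5.63167084e+02, -6.51725352e+00,  1.16431266e-01]), np.float64(0.1353074981170495))
box ['top'] (array([ 5.79511629e+02, -6.14607810e+00,  1.19245204e-01]), np.float64(0.06366602036073084))
box ['scene', 'top'] (array([ 5.78606848e+02, -5.52522415e+00,  1.10423951e-01]), np.float64(0.21571528974898235))
cap (array([ 570., -330.,    0.]), np.float64(2.0)) {'scene': np.int64(98), 'top': np.int64(109)}
relay (array([ 5.01148642e+02,  2.83418519e+02, -3.15862955e-01]), np.float64(0.4272701238125576)) {'scene': np.int64(120), 'top': np.int64(44)}
relay (array([ 5.01224026e+02,  2.83392450e+02, -3.18043774e-01]), np.float64(0.4262828691207676)) {'scene': np.int64(120), 'top': np.int64(44)}
label (array([501.05580918, 283.50782196,  57.38050761]), np.float64(0.09370640674056772)) {'scene': np.int64(37), 'top': np.int64(47)}
seat (array([585.26056151, -88.11682819,  38.74557308]), np.float64(0.38855202756370993)) {'scene': np.int64(189), 'top': np.int64(223)}
lever (array([619.8813699 ,  91.37827655, 105.81521987]), np.float64(5.080162795522986))
[-0.02498351  0.99968786] [618.67653     57.80352514] [616.69676876 137.02149582]
```

```bash
sed -i '/^for w in({"scene"/,$d' m1.py
cat > m2.py <<'E'
from m1 import *
r=mk({"scene":(191,206),"top":(425,239)},red); t=tri(C(r["scene"]),C(r["top"])); print("cap c",t)
print("cap",fit(cyl,r,[t[0][0],t[0][1],0],[10,10,5]))
g2=lambda h,s,v:(h>60)&(h<95)&(s>60)&(v>25)
g=mk({"scene":(300,208),"top":(331,216)},g2)
for n in g: ys,xs=np.nonzero(g[n]); print(n,g[n].sum(),xs.min(),xs.max(),ys.min(),ys.max())
print(fit(prism(170,300,0,35),g,[578,-6,.12],[10,10,.05]))
w=mk({"scene":(276,208),"top":(354,214)},white)
ring=lambda x:np.c_[x[0]+30*np.cos(a),x[1]+30*np.sin(a),0*a+45]
for n in w: print("seat",n,fit(lambda x:ring(x),{n:w[n]},[584,-87],[5,5]))
print("seat both",fit(lambda x:np.c_[x[0]+30*np.cos(a),x[1]+30*np.sin(a),0*a+x[2]],w,[584,-87,45],[5,5,5]))
def draw(n,pts):
    h=cv2.convexHull(((pts+.5)*4-.5).astype(np.float32)).astype(np.int32); cv2.polylines(big[n],[h],True,(255,0,255),1)
big={n:cv2.resize(i,None,fx=4,fy=4,interpolation=cv2.INTER_CUBIC) for n,i in im.items()}
bx=[579.5,-6.1,.119]
for n in big:
    for p in(prism(170,300,0,35)(bx),prism(170,300,35,35)(bx),cyl([*t[0][:2],0]),prism(44,30,0,60)([501.1,283.5,-.317]),ring([584,-86.1])): draw(n,proj(n,p))
A=big["scene"][4*160:4*245,4*245:4*392];A=np.pad(A,((0,0),(0,800-A.shape[1]),(0,0)))[:,:800]
B=big["top"][4*185:4*249,4*240:4*440]
cv2.imwrite("pics/o1.png",np.vstack([A[:340],B])[:600])
E
python3 m2.py
```

```text
cap c (array([ 488.95898191, -338.6803397 ,   35.50651032]), np.float64(3.2103883152988284))
cap (array([ 490.68151023, -340.49345227,   -3.53185801]), np.float64(1.1997346024163245))
scene 3042 248 355 174 237
top 2755 289 375 189 243
(array([ 5.81229795e+02, -5.71056056e+00,  1.18640814e-01]), np.float64(0.10526004831970198))
seat scene (array([588.81353074, -89.28832468]), np.float64(0.09681881051175657))
seat top (array([585.79804027, -87.15970826]), np.float64(0.1692443399000294))
seat both (array([586.77625865, -88.2029106 ,  42.97415851]), np.float64(0.2737073595794299))
```

View pics/o1.png

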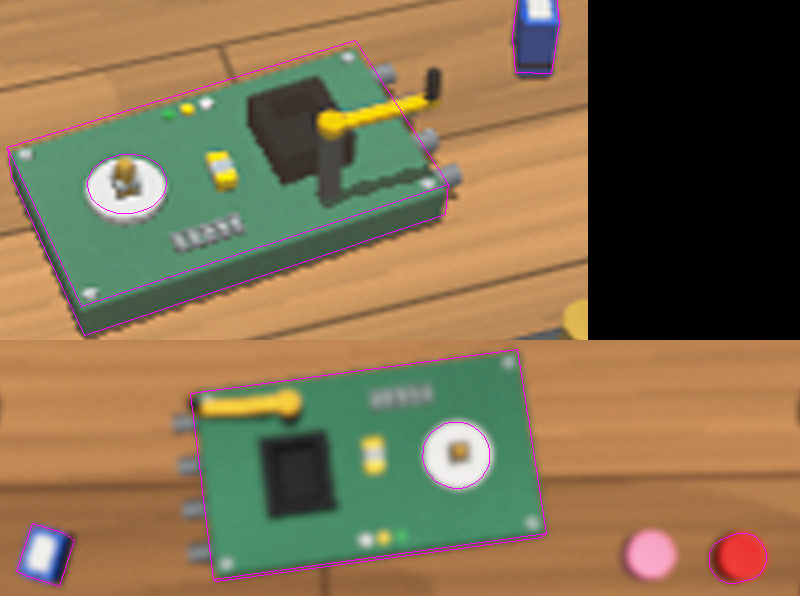

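The overlay confirms the relay, the box and the red cap at top (425,239). Pink is about 80 mm away, so a narrower opening will clear it.

```bash
cat > go.py <<'E'
# go.py x y z yaw|- : tool-frame shift (before turn) and turn about tool z
import sys
from h import *
s=get_state(); M=R.from_rotvec(s["tcp_rot"]).as_matrix(); yaw=np.arctan2(M[1,0],M[0,0])
print("t",s["clock"],"pos",s["tool_pos"].round(1),"yaw",yaw.round(3),"tilt",M[:,2].round(4),"F",s["force"].round(1),"w",round(s["width"],1),"g",round(s["grasp_force"],1))
a=sys.argv[1:]
while a:
    t=np.array(list(map(float,a[:3]))); d=M.T@(t-s["tool_pos"]); print(t,"shift",d.round(1),end=" "); 
    if a[3]!="-": print("turn",round(yaw-float(a[3]),3),end="")
    print(); a=a[4:]
E
python3 go.py 560 -100 250 - 501 283.5 200 -.317
```

```text
t 0.1 pos [ 185.  -648.7  243.8] yaw 0.278 tilt [-5.0e-04  1.5e-03 -1.0e+00] F [-0.3  0.1  0.7] w 87.8 g 0.0
[ 560. -100.  250.] shift [ 511.1 -424.8   -5.6] 
[501.  283.5 200. ] shift [ 559.5 -809.7   45. ] turn 0.595
```

```bash
python3 -m pendant '[[36.5,-30,0,0,0,0],[36.5,-30,0,0,0,0],[36.5,-30,0,0,0,0],[36.5,-30,0,0,0,0],[36.5,-30,0,0,0,0],[36.5,-30,0,0,0,0],[36.5,-30,0,0,0,0],[36.5,-30,0,0,0,0],[36.5,-30,0,0,0,0],[36.5,-30,0,0,0,0],[36.5,-30,0,0,0,0],[36.5,-30,0,0,0,0],[36.5,-30,0,0,0,0],[36.5,-30,0,0,0,0],[0,0,0,0,0,0]]' 0.8 30; python3 go.py 501 283.5 200 -.317
```

```text
clock: 1.98
tool_pos: [562.8, -100.6, 244.3]
tcp_rot: [-3.108, -0.445, -0.001]
force: [0.1, 0.0, -0.7]
width: 70.0
grasp_force: 0.0
t 1.975 pos [ 562.8 -100.6  244.3] yaw 0.285 tilt [ 3.0e-04  2.2e-03 -1.0e+00] F [ 0.1  0.  -0.7] w 70.0 g 0.0
[501.  283.5 200. ] shift [  48.5 -385.9   45.1] turn 0.602
```

```bash
python3 -m pendant '[[6,-48,5,0,0,0],[6,-48,5,0,0,0],[6,-48,5,0,0,0],[6,-48,5,0,0,0],[6,-48,5,0,0,0],[6,-48,5,0,0,0],[6,-48,5,0,0,0],[6,-49,5,0,0,0],[0,0,0,0,0,0.15],[0,0,0,0,0,0.15],[0,0,0,0,0,0.15],[0,0,0,0,0,0.15],[0,0,0,0,0,0]]'; python3 go.py 501 283.5 51 -.317
```

```text
clock: 3.6
tool_pos: [502.1, 277.0, 204.4]
tcp_rot: [3.1, -0.504, 0.0]
force: [-0.9, -0.3, -0.7]
width: 70.6
grasp_force: 0.0
t 3.6 pos [502.1 277.  204.4] yaw -0.322 tilt [-2.0e-04 -1.2e-03 -1.0e+00] F [-0.9 -0.3 -0.7] w 70.6 g 0.0
[501.  283.5  51. ] shift [ -3.2  -6.  153.4] turn -0.005
```

```bash
python3 -m pendant '[[-3,-6,0,0,0,0],[0,0,38,0,0,0],[0,0,38,0,0,0],[0,0,38,0,0,0],[0,0,25,0,0,0],[0,0,14,0,0,0],[0,0,0,0,0,0]]'; python3 go.py 501 283.5 51 -.317; python3 -m pendant '[[0,0,0,0,0,0],[0,0,0,0,0,0],[0,0,0,0,0,0],[0,0,0,0,0,0]]' 0 30;  python3 go.py 501 283.5 51 -.317
```

```text
clock: 4.47
tool_pos: [500.6, 284.9, 51.1]
tcp_rot: [3.1, -0.502, -0.002]
force: [0.9, 0.1, 0.2]
width: 69.6
grasp_force: 0.0
t 4.475 pos [500.6 284.9  51.1] yaw -0.321 tilt [-1.2e-03 -6.0e-04 -1.0e+00] F [0.9 0.1 0.2] w 69.6 g 0.0
[501.  283.5  51. ] shift [0.8 1.2 0.1] turn -0.004
clock: 4.97
tool_pos: [501.2, 285.0, 52.0]
tcp_rot: [-3.101, 0.504, -0.001]
force: [-0.1, -0.2, -0.3]
width: 33.9
grasp_force: 0.0
t 4.975 pos [501.2 285.   52. ] yaw -0.322 tilt [ 5.e-04  3.e-04 -1.e+00] F [-0.1 -0.2 -0.3] w 33.9 g 0.0
[501.  283.5  51. ] shift [0.3 1.5 1. ] turn -0.005
```

```bash
python3 -m pendant '[[0,0,0,0,0,0],[0,0,0,0,0,0],[0,0,0,0,0,0]]' 0 40;  python3 go.py 568.8 57.2 200 .119 ; python3 -m pendant '[[0,0,-15,0,0,0],[0,0,-35,0,0,0],[0,0,-40,0,0,0],[0,0,-40,0,0,0],[0,0,-20,0,0,0],[0,0,0,0,0,0]]'; python3 go.py 568.8 57.2 200 .119
```

```text
clock: 5.35
tool_pos: [501.1, 284.9, 51.9]
tcp_rot: [-3.101, 0.504, -0.0]
force: [-1.1, -0.9, 4.3]
width: 30.1
grasp_force: 39.6
t 5.35 pos [501.1 284.9  51.9] yaw -0.322 tilt [ 2.e-04 -0.e+00 -1.e+00] F [-1.1 -0.9  4.3] w 30.1 g 39.6
[568.8  57.2 200. ] shift [ 136.4  194.6 -148.1] turn -0.441
clock: 6.1
tool_pos: [501.8, 285.6, 203.8]
tcp_rot: [-3.098, 0.503, -0.005]
force: [1.2, -0.4, -1.4]
width: 30.1
grasp_force: 39.6
t 6.1 pos [501.8 285.6 203.8] yaw -0.322 tilt [ 0.0034  0.0021 -1.    ] F [ 1.2 -0.4 -1.4] w 30.1 g 39.6
[568.8  57.2 200. ] shift [135.9 195.4   3.6] turn -0.441
```

```bash
python3 -m pendant '[[27.2,39,0,0,0,0],[27.2,39,0,0,0,0],[27.2,39,0,0,0,0],[27.2,39,0,0,0,0],[27.2,39.4,0,0,0,0],[0,0,0,0,0,-0.147],[0,0,0,0,0,-0.147],[0,0,0,0,0,-0.147],[0,0,0,0,0,0],[0,0,0,0,0,0]]'; python3 go.py 568.8 57.2 200 .119
python3 - <<'E'
from h import *
s=get_state()
im={n:read_camera(n)[:,:,::-1] for n in("scene","top")}
for n in im: cv2.imwrite(f"pics/{n}1.png",im[n])
M=R.from_rotvec(s["tcp_rot"]).as_matrix(); z=s["tool_pos"][2]
b=np.array([[i*22,j*15,k] for i in(-1,1) for j in(-1,1) for k in(-8,52)])
P=b@M.T+s["tool_pos"]
out=[]
for n,(x0,y0) in {"scene":(270,110),"top":(270,160)}.items():
    B=cv2.resize(np.ascontiguousarray(im[n][y0:y0+100,x0:x0+100]),(400,400),interpolation=cv2.INTER_CUBIC)
    p=(proj(n,P)-[x0,y0]+.5)*4-.5
    cv2.polylines(B,[cv2.convexHull(p.astype(np.float32)).astype(np.int32)],True,(255,0,255),1); out.append(B)
cv2.imwrite("pics/h1.png",np.hstack(out))
E
```

```text
clock: 7.35
tool_pos: [567.7, 56.4, 201.0]
tcp_rot: [3.136, 0.182, -0.002]
force: [-0.2, -0.1, -0.7]
width: 29.9
grasp_force: 39.6
t 7.35 pos [567.7  56.4 201. ] yaw 0.116 tilt [-1.2e-03 -2.0e-04 -1.0e+00] F [-0.2 -0.1 -0.7] w 29.9 g 39.6
[568.8  57.2 200. ] shift [ 1.2 -0.7  1. ] turn -0.003
```

View pics/h1.png

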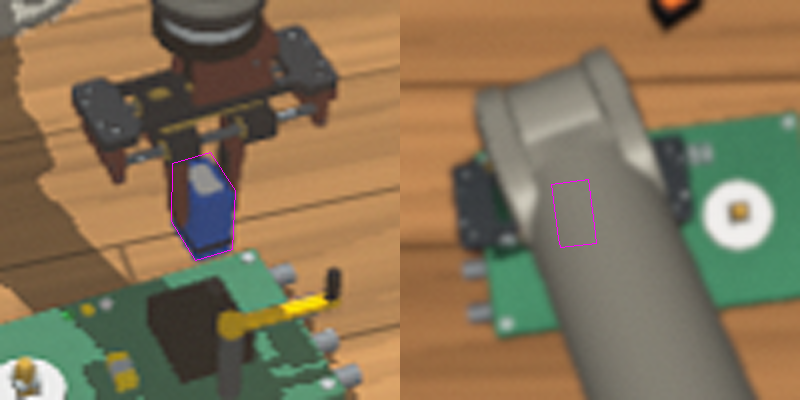

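The relay in hand matches the TCP-predicted outline in the scene view (left half, about (205,205)). Next I'll refine the socket position by fitting its dark silhouette.

```bash
cat > m3.py <<'E'
from m1 import *
dark=lambda h,s,v:(v<75)&(s<130)
for n,uv in{"top":(314,217),"scene":(317,192)}.items():
  for vt in(65,80):
    d=mk({n:uv},lambda h,s,v:(v<vt)&~((h>60)&(h<95)&(s>70)))
    ys,xs=np.nonzero(d[n]); print(n,vt,d[n].sum(),xs.min(),xs.max(),ys.min(),ys.max(),end=" ")
    print(fit(lambda x:prism(70,62,35,65)([x[0],x[1],.119]),d,[569,57],[8,8]))
# top face corners of the box from screws etc: refit box with top-only/scene-only edges
g2=lambda h,s,v:(h>60)&(h<95)&(s>60)&(v>25)
for n,uv in{"scene":(300,208),"top":(331,216)}.items():
    print(n,fit(prism(170,300,0,35),mk({n:uv},g2),[580,-6,.12],[10,10,.05]))
s=get_state();H["scene"]=cv2.cvtColor(cv2.imread("pics/scene1.png"),cv2.COLOR_BGR2HSV).astype(int)
b=mk({"scene":(320,165)},blue); print(b["scene"].sum(),C(b["scene"]))
l=mk({"scene":(338,189),"top":(302,202)},yel)
E
python3 m3.py
```

```text
top 65 291 306 322 209 228 (array([568.63246918,  55.84660339]), np.float64(0.16199315102486475))
top 80 297 305 322 208 228 (array([567.77425194,  56.32661057]), np.float64(0.11409395973154363))
scene 65 291 307 328 180 205 (array([572.6584163 ,  54.53418835]), np.float64(0.23260651535975632))
scene 80 469 307 333 179 209 (array([572.79061317,  55.2219429 ]), np.float64(0.1608382517355243))
scene (array([ 5.81214145e+02, -7.24962817e+00,  1.10507063e-01]), np.float64(0.0459646441629288))
top (array([ 5.82092210e+02, -4.95125329e+00,  1.18100179e-01]), np.float64(0.0572562145869501))
137 [322.2189781  163.56934307]
```

```bash
python3 -m pendant '[[1.4,-0.5,0,0,0,0],[0,0,35,0,0,0],[0,0,30,0,0,0],[0,0,14,0,0,0],[0,0,0,0,0,0],[0,0,0,0,0,0]]' ; python3 go.py 569 57 93 .117; python3 -m pendant '[[0,0,2,0,0,0],[0,0,2,0,0,0],[0,0,2,0,0,0],[0,0,2,0,0,0],[0,0,0,0,0,0]]'; python3 go.py 569 57 93 .117
```

```text
clock: 8.2
tool_pos: [570.3, 57.5, 123.8]
tcp_rot: [-3.136, -0.186, -0.003]
force: [-0.7, 0.5, -0.7]
width: 30.1
grasp_force: 39.6
t 8.2 pos [570.3  57.5 123.8] yaw 0.119 tilt [ 1.8e-03  3.0e-04 -1.0e+00] F [-0.7  0.5 -0.7] w 30.1 g 39.6
[569.  57.  93.] shift [-1.4  0.3 30.8] turn 0.002
clock: 8.82
tool_pos: [569.3, 57.2, 114.4]
tcp_rot: [3.136, 0.187, -0.001]
force: [0.5, 0.1, 0.0]
width: 29.6
grasp_force: 39.6
t 8.825 pos [569.3  57.2 114.4] yaw 0.119 tilt [-4.e-04 -1.e-04 -1.e+00] F [0.5 0.1 0. ] w 29.6 g 39.6
[569.  57.  93.] shift [-0.3  0.1 21.4] turn 0.002
```

```bash
python3 -m pendant '[[0,0,3,0,0,0],[0,0,3,0,0,0],[0,0,3,0,0,0],[0,0,0,0,0,0]]'; python3 go.py 569 57 93 .117; python3 -m pendant '[[0,0,3,0,0,0],[0,0,3,0,0,0],[0,0,3,0,0,0],[0,0,2,0,0,0],[0,0,0,0,0,0]]'; python3 go.py 569 57 93 .117
```

```text
clock: 9.32
tool_pos: [569.2, 57.1, 105.3]
tcp_rot: [3.136, 0.186, -0.001]
force: [-0.5, 0.2, -1.3]
width: 29.9
grasp_force: 39.6
t 9.325 pos [569.2  57.1 105.3] yaw 0.119 tilt [-6.e-04 -1.e-04 -1.e+00] F [-0.5  0.2 -1.3] w 29.9 g 39.6
[569.  57.  93.] shift [-0.3  0.1 12.3] turn 0.002
clock: 9.95
tool_pos: [569.4, 57.2, 94.5]
tcp_rot: [3.136, 0.187, -0.0]
force: [-0.2, -0.5, -1.0]
width: 30.3
grasp_force: 39.6
t 9.95 pos [569.4  57.2  94.5] yaw 0.119 tilt [-3.e-04 -1.e-04 -1.e+00] F [-0.2 -0.5 -1. ] w 30.3 g 39.6
[569.  57.  93.] shift [-0.4  0.1  1.5] turn 0.002
```

```bash
python3 -m pendant '[[0,0,1.5,0,0,0],[0,0,1.5,0,0,0],[0,0,0,0,0,0]]'; python3 go.py 569 57 93 .117
```

```text
clock: 10.32
tool_pos: [569.7, 57.2, 92.8]
tcp_rot: [3.136, 0.186, 0.001]
force: [-4.4, -1.3, 9.3]
width: 30.0
grasp_force: 39.6
t 10.325 pos [569.7  57.2  92.8] yaw 0.119 tilt [ 5.e-04 -3.e-04 -1.e+00] F [-4.4 -1.3  9.3] w 30.0 g 39.6
[569.  57.  93.] shift [-0.7  0.1 -0.2] turn 0.002
```

```bash
python3 -m pendant '[[0,0,-0.5,0,0,0],[0,0,0,0,0,0],[0,0,0,0,0,0],[0,0,0,0,0,0],[0,0,-20,0,0,0],[0,0,-40,0,0,0],[0,0,-40,0,0,0],[0,0,-10,0,0,0],[0,0,0,0,0,0]]' 0.55 10; python3 go.py 622 143.7 200 -.71
python3 - <<'E'
from h import *
print(get_state()["qpos"].round(2)); im=read_camera("scene")[:,:,::-1]; cv2.imwrite("pics/scene2.png",im); cv2.imwrite("pics/s2.png",cv2.resize(im[150:230,280:380],(800,600)[:1]+(640,))[:600])
E
```

```text
clock: 11.45
tool_pos: [569.5, 57.1, 202.2]
tcp_rot: [3.136, 0.186, 0.001]
force: [0.3, -0.6, -1.2]
width: 48.3
grasp_force: 0.0
t 11.45 pos [569.5  57.1 202.2] yaw 0.119 tilt [ 7.e-04 -1.e-04 -1.e+00] F [ 0.3 -0.6 -1.2] w 48.3 g 0.0
[622.  143.7 200. ] shift [ 62.3 -79.8   2.3] turn 0.829
[ 0.05  0.38 -0.33  1.83  0.15  0.96 -1.79]
```

View pics/s2.png

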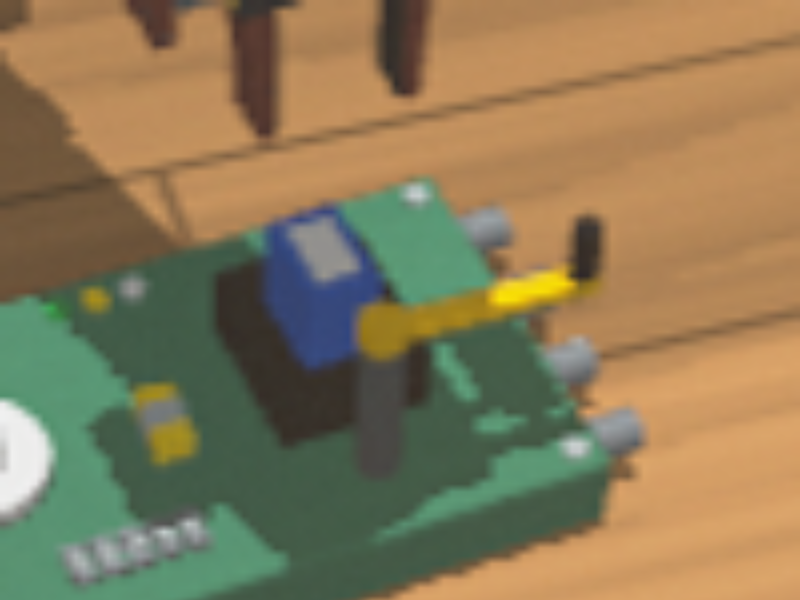

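The relay stands upright in the socket, and the knob is at scene pixel (353,181).

```bash
python3 - <<'E'
from h import *
print(onz("scene",(353.4-.4,180.6-.4),126))
E
python3 -m pendant '[[20.8,-26.6,0,0,0,0],[20.8,-26.6,0,0,0,0],[20.8,-26.6,0,0,0,0],[0,0,0,0,0,0.166],[0,0,0,0,0,0.166],[0,0,0,0,0,0.166],[0,0,0,0,0,0.166],[0,0,0,0,0,0.166],[0,0,0,0,0,0]]'; python3 go.py 622 143.7 139 -.71
```

```text
[619.94956962 143.18512421 126.        ]
clock: 12.62
tool_pos: [621.1, 143.6, 200.2]
tcp_rot: [2.944, -1.091, -0.003]
force: [0.1, -0.0, -0.5]
width: 48.3
grasp_force: 0.0
t 12.625 pos [621.1 143.6 200.2] yaw -0.71 tilt [-0.0028 -0.0014 -1.    ] F [ 0.1 -0.  -0.5] w 48.3 g 0.0
[622.  143.7 139. ] shift [ 0.7 -0.9 61.2] turn 0.0
```

```bash
python3 -m pendant '[[0,0,30,0,0,0],[0,0,20,0,0,0],[0,0,10,0,0,0],[0,0,0,0,0,0]]'; python3 -m pendant '[[0,0,0,0,0,0],[0,0,0,0,0,0],[0,0,0,0,0,0],[0,0,0,0,0,0],[0,0,0,0,0,0],[0,0,0,0,0,0]]' 0 10; python3 go.py 622 143.7 139 -.71
```

```text
clock: 13.12
tool_pos: [621.5, 143.7, 141.3]
tcp_rot: [2.945, -1.092, -0.002]
force: [-0.1, -0.5, 0.4]
width: 48.2
grasp_force: 0.0
clock: 13.88
tool_pos: [622.1, 143.0, 142.3]
tcp_rot: [2.944, -1.094, 0.001]
force: [-0.2, -3.6, 3.0]
width: 11.6
grasp_force: 10.0
t 13.875 pos [622.1 143.  142.3] yaw -0.712 tilt [ 2.e-04 -9.e-04 -1.e+00] F [-0.2 -3.6  3. ] w 11.6 g 10.0
[622.  143.7 139. ] shift [-0.6 -0.5  3.3] turn -0.002
```

Run:
```python
from h import *
s=get_state(); M=R.from_rotvec(s["tcp_rot"]).as_matrix()
p=np.array([624,63.7]); a=np.radians(np.linspace(91.4,188.7,11)); w=p+80*np.c_[np.cos(a),np.sin(a)]
print([list((M.T@[*d,0]).round(1)[:2]) for d in np.diff(w,axis=0)])
```

```text
[[np.float64(-9.2), np.float64(9.9)], [np.float64(-7.4), np.float64(11.4)], [np.float64(-5.4), np.float64(12.4)], [np.float64(-3.2), np.float64(13.2)], [np.float64(-1.0), np.float64(13.5)], [np.float64(1.3), np.float64(13.5)], [np.float64(3.6), np.float64(13.1)], [np.float64(5.8), np.float64(12.3)], [np.float64(7.8), np.float64(11.1)], [np.float64(9.5), np.float64(9.7)]]
```

```bash
python3 -m pendant '[[-9.2,9.9,0,0,0,0],[-7.4,11.4,0,0,0,0],[-5.4,12.4,0,0,0,0],[-3.2,13.2,0,0,0,0],[-1,13.5,0,0,0,0],[0,0,0,0,0,0]]'; python3 -m pendant '[[1.3,13.5,0,0,0,0],[3.6,13.1,0,0,0,0],[5.8,12.3,0,0,0,0],[7.8,11.1,0,0,0,0],[9.5,9.7,0,0,0,0],[0,0,0,0,0,0]]'; python3 go.py 544.6 54.4 142 -
```

```text
clock: 14.62
tool_pos: [560.7, 114.3, 142.2]
tcp_rot: [2.943, -1.095, -0.004]
force: [-3.9, 2.1, 5.6]
width: 11.6
grasp_force: 10.0
clock: 15.38
tool_pos: [545.7, 53.2, 142.4]
tcp_rot: [-2.942, 1.092, -0.001]
force: [0.6, 7.7, 2.3]
width: 11.7
grasp_force: 10.0
t 15.375 pos [545.7  53.2 142.4] yaw -0.711 tilt [ 0.0016  0.0032 -1.    ] F [0.6 7.7 2.3] w 11.7 g 10.0
[544.6  54.4 142. ] shift [-1.6 -0.3  0.4]
```

```bash
python3 -m pendant '[[0,0,0,0,0,0],[0,0,0,0,0,0],[0,0,0,0,0,0],[0,0,-25,0,0,0],[0,0,-35,0,0,0],[0,0,-10,0,0,0],[0,0,0,0,0,0]]' 0.4 10; python3 go.py 489.8 -339.6 120 -;  python3 - <<'E'
from h import *
print(get_state()["qpos"].round(2)); im=read_camera("scene")[:,:,::-1]; cv2.imwrite("pics/scene3.png",im); cv2.imwrite("pics/s3.png",cv2.resize(im[150:230,280:380],(750,600)))
E
```

```text
clock: 16.25
tool_pos: [545.0, 51.4, 212.2]
tcp_rot: [-2.945, 1.094, -0.001]
force: [-0.7, 0.5, 0.6]
width: 35.0
grasp_force: 0.0
t 16.25 pos [545.   51.4 212.2] yaw -0.712 tilt [ 7.e-04 -1.e-04 -1.e+00] F [-0.7  0.5  0.6] w 35.0 g 0.0
[ 489.8 -339.6  120. ] shift [213.4 332.2  92.2] 
[-0.08  0.31 -0.16  1.89  0.06  0.95 -2.54]
```

View pics/s3.png

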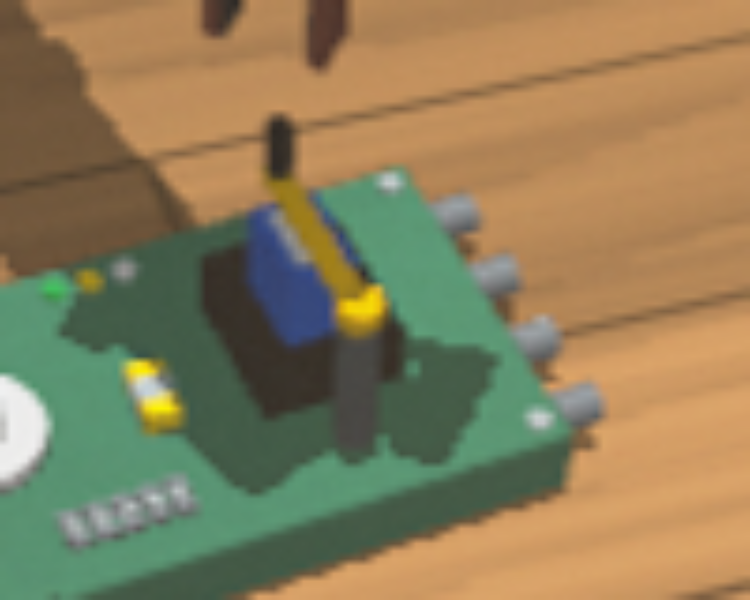

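The lever is shut across the seated relay, with its knob at crop (280,145). Next is the cap.

```bash
python3 -m pendant '[[23.7,36.9,0,0,0,0],[23.7,36.9,0,0,0,0],[23.7,36.9,5,0,0,0],[23.7,36.9,10,0,0,0],[23.7,36.9,10,0,0,0],[23.7,36.9,15,0,0,0],[23.7,36.9,15,0,0,0],[23.7,36.9,15,0,0,0],[23.7,36.9,15,0,0,0],[0,0,0,0,0,0]]' 0.77 6; python3 go.py 489.8 -339.6 33 -
python3 - <<'E'
from h import *
print(get_state()["qpos"].round(2))
E
```

```text
clock: 17.55
tool_pos: [486.3, -342.6, 124.2]
tcp_rot: [2.94, -1.103, -0.008]
force: [0.7, 0.1, -0.3]
width: 67.6
grasp_force: 0.0
t 17.55 pos [ 486.3 -342.6  124.2] yaw -0.718 tilt [-5.1e-03  2.0e-04 -1.0e+00] F [ 0.7  0.1 -0.3] w 67.6 g 0.0
[ 489.8 -339.6   33. ] shift [ 1.1 -4.8 91.2] 
[ 0.51  0.49  0.    1.85  0.    0.81 -1.78]
```

```bash
python3 -m pendant '[[1,-4,30,0,0,0],[0,0,30,0,0,0],[0,0,22,0,0,0],[0,0,8,0,0,0],[0,0,0,0,0,0]]'; python3 go.py 489.8 -339.6 33 -; python3 -m pendant '[[0,0,0,0,0,0],[0,0,0,0,0,0],[0,0,0,0,0,0],[0,0,0,0,0,0],[0,0,0,0,0,0],[0,0,0,0,0,0]]' 0 6; python3 go.py 489.8 -339.6 33 -
```

```text
clock: 18.18
tool_pos: [493.0, -335.9, 36.7]
tcp_rot: [-2.945, 1.092, 0.002]
force: [-0.0, -0.2, 1.1]
width: 67.6
grasp_force: 0.0
t 18.175 pos [ 493.  -335.9   36.7] yaw -0.71 tilt [-1.1e-03  9.0e-04 -1.0e+00] F [-0.  -0.2  1.1] w 67.6 g 0.0
[ 489.8 -339.6   33. ] shift [0.  4.9 3.7] 
clock: 18.92
tool_pos: [493.3, -337.2, 37.8]
tcp_rot: [2.945, -1.094, 0.001]
force: [-1.5, -0.6, 5.4]
width: 42.3
grasp_force: 6.0
t 18.925 pos [ 493.3 -337.2   37.8] yaw -0.711 tilt [ 6.e-04 -6.e-04 -1.e+00] F [-1.5 -0.6  5.4] w 42.3 g 6.0
[ 489.8 -339.6   33. ] shift [-1.1  4.1  4.8]
```

```bash
python3 -m pendant '[[0,0,0,0,0,0],[0,0,0,0,0,0],[0,0,0,0,0,0],[0,0,4,0,0,-0.174],[0,0,0,0,0,-0.174],[0,0,0,0,0,-0.174],[0,0,0,0,0,-0.174],[0,0,0,0,0,-0.174],[0,0,0,0,0,-0.174],[0,0,0,0,0,-0.174],[0,0,0,0,0,-0.174],[0,0,0,0,0,-0.174],[0,0,0,0,0,0]]' 0.72 6; python3 go.py 489.8 -339.6 33 -;  python3 -m pendant '[[0,0,0,0,0,0],[0,0,0,0,0,0],[0,0,0,0,0,0],[0,0,0,0,0,0],[0,0,0,0,0,0],[0,0,0,0,0,0]]' 0 6; python3 -m pendant '[[0,0,0,0,0,0],[0,0,0,0,0,0]]' 0 45; python3 go.py 489.8 -339.6 33 -
```

```text
clock: 20.55
tool_pos: [492.9, -336.9, 32.9]
tcp_rot: [-2.86, -1.299, -0.0]
force: [-0.2, 0.7, -0.2]
width: 63.2
grasp_force: 0.0
t 20.55 pos [ 492.9 -336.9   32.9] yaw 0.853 tilt [-1.e-04  6.e-04 -1.e+00] F [-0.2  0.7 -0.2] w 63.2 g 0.0
[ 489.8 -339.6   33. ] shift [-4.  -0.5 -0.1] 
clock: 21.3
tool_pos: [493.1, -336.7, 33.2]
tcp_rot: [-2.859, -1.302, -0.0]
force: [-0.1, -0.5, -0.1]
width: 41.7
grasp_force: 6.0
clock: 21.55
tool_pos: [493.1, -336.7, 33.2]
tcp_rot: [-2.859, -1.302, -0.0]
force: [-0.0, 0.4, 0.3]
width: 41.1
grasp_force: 45.0
t 21.55 pos [ 493.1 -336.7   33.2] yaw 0.855 tilt [ 1.e-04  1.e-04 -1.e+00] F [-0.   0.4  0.3] w 41.1 g 45.0
[ 489.8 -339.6   33. ] shift [-4.4 -0.6  0.2]
```

```bash
python3 -m pendant '[[0,0,-15,0,0,0],[0,0,-35,0,0,0],[0,0,-40,0,0,0],[0,0,-30,0,0,0],[0,0,0,0,0,0]]'; python3 go.py 586.4 -86.9 150 .855
python3 - <<'E'
from h import *
print(get_state()["qpos"].round(2))
E
```

```text
clock: 22.18
tool_pos: [494.7, -337.7, 156.5]
tcp_rot: [2.855, 1.3, 0.005]
force: [0.3, -0.2, -1.1]
width: 41.0
grasp_force: 45.0
t 22.175 pos [ 494.7 -337.7  156.5] yaw 0.855 tilt [ 0.0049 -0.0033 -1.    ] F [ 0.3 -0.2 -1.1] w 41.0 g 45.0
[586.4 -86.9 150. ] shift [249.3 -95.5   6.1] turn -0.0
[ 0.86  0.49 -0.48  1.8   0.28  0.91 -0.46]
```

```bash
python3 -m pendant '[[41.5,-15.9,0,0,0,0],[41.5,-15.9,0,0,0,0],[41.5,-15.9,0,0,0,0],[41.5,-15.9,0,0,0,0],[41.5,-15.9,0,0,0,0],[41.5,-15.9,0,0,0,0],[0,0,0,0,0,0],[0,0,0,0,0,0],[0,0,0,0,0,0]]'; python3 go.py 586.4 -86.9 115 .855
```

```text
clock: 23.3
tool_pos: [583.9, -88.1, 152.6]
tcp_rot: [2.86, 1.299, -0.002]
force: [-0.1, -0.6, -1.4]
width: 41.0
grasp_force: 45.0
t 23.3 pos [583.9 -88.1 152.6] yaw 0.852 tilt [-1.2e-03 -8.0e-04 -1.0e+00] F [-0.1 -0.6 -1.4] w 41.0 g 45.0
[586.4 -86.9 115. ] shift [ 2.6  1.1 37.6] turn -0.003
```

```bash
python3 -m pendant '[[2.6,1.1,18,0,0,0],[0,0,15,0,0,0],[0,0,4,0,0,0],[0,0,0,0,0,0],[0,0,0,0,0,0]]'; python3 go.py 586.4 -86.9 108 .855
python3 - <<'E'
from h import *
s=get_state(); im=read_camera("scene")[:,:,::-1]; cv2.imwrite("pics/scene4.png",im)
a=np.linspace(0,6.28,40); x0,y0=236,160; B=cv2.resize(np.ascontiguousarray(im[y0:y0+75,x0:x0+100]),(800,600),interpolation=cv2.INTER_CUBIC)
T=s["tool_pos"]
def dr(c,r,col):
    p=(proj("scene",np.c_[c[0]+r*np.cos(a),c[1]+r*np.sin(a),0*a+c[2]])-[x0,y0]+.5)*8-.5; cv2.polylines(B,[p.astype(np.int32)],True,col,1)
dr(T-[0,0,33.2],21,(255,0,255)); dr(T+[0,0,8.8],21,(255,0,255)); dr([586.4,-86.9,45],30,(255,255,0)); dr([586.4,-86.9,74],6,(255,255,0))
cv2.imwrite("pics/s4.png",B)
E
```

```text
clock: 23.92
tool_pos: [587.4, -85.0, 116.5]
tcp_rot: [2.859, 1.302, 0.001]
force: [0.2, -0.7, 0.6]
width: 41.3
grasp_force: 45.0
t 23.925 pos [587.4 -85.  116.5] yaw 0.855 tilt [ 6.e-04 -0.e+00 -1.e+00] F [ 0.2 -0.7  0.6] w 41.3 g 45.0
[586.4 -86.9 108. ] shift [-2.1  0.5  8.5] turn -0.0
```

View pics/s4.png

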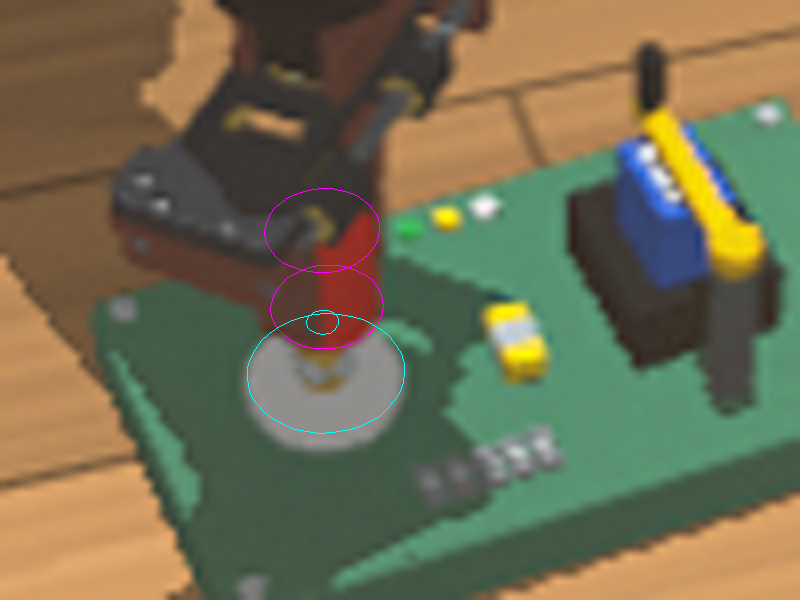

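```bash
python3 -m pendant '[[-2,0.5,0,0,0,0],[0,0,0,0,0,0],[0,0,0,0,0,0],[0,0,0,0,0,0]]' >/dev/null; python3 go.py 586.4 -86.9 108 .855; python3 -m pendant '[[0,0,3,0,0,0],[0,0,3,0,0,0],[0,0,3,0,0,0],[0,0,0,0,0,0],[0,0,0,0,0,0]]' >/dev/null; python3 go.py 586.4 -86.9 92 .855
```

```text
t 24.475 pos [586.2 -86.9 116.2] yaw 0.855 tilt [ 2.e-04 -0.e+00 -1.e+00] F [-0.2  0.3 -0.6] w 40.9 g 45.0
[586.4 -86.9 108. ] shift [0.1 0.1 8.2] turn -0.0
t 25.1 pos [586.2 -86.9 107.2] yaw 0.855 tilt [-0.  0. -1.] F [ 0.1 -0.7 -0.3] w 41.3 g 45.0
[586.4 -86.9  92. ] shift [ 0.1  0.1 15.2] turn -0.0
```

```bash
python3 -m pendant '[[0,0,3,0,0,0],[0,0,3,0,0,0],[0,0,0,0,0,0]]' >/dev/null; python3 go.py;  python3 -m pendant '[[0,0,3,0,0,0],[0,0,3,0,0,0],[0,0,0,0,0,0]]' >/dev/null; python3 go.py
```

```text
t 25.475 pos [585.9 -86.9 100.8] yaw 0.855 tilt [-7.e-04  1.e-04 -1.e+00] F [-0.5 -0.6 -0.2] w 41.5 g 45.0
t 25.85 pos [586.  -86.9  94.8] yaw 0.855 tilt [-6.e-04  1.e-04 -1.e+00] F [ 1.2 -0.5 -0.7] w 41.3 g 45.0
```

```bash
python3 -m pendant '[[0,0,2,0,0,0],[0,0,2,0,0,0],[0,0,2,0,0,0],[0,0,0,0,0,0]]' - 60 >/dev/null; python3 go.py;  python3 -m pendant '[[0,0,2,0,0,0],[0,0,2,0,0,0],[0,0,2,0,0,0],[0,0,0,0,0,0]]' >/dev/null; python3 go.py
```

```text
t 26.35 pos [586.8 -86.5  90.5] yaw 0.855 tilt [ 1.4e-03 -2.0e-04 -1.0e+00] F [-2.8  0.5  9. ] w 40.8 g 60.0
t 26.85 pos [585.7 -86.7  82.1] yaw 0.855 tilt [-9.e-04  6.e-04 -1.e+00] F [ 1.7  0.9 -7.3] w 41.0 g 60.0
```

```bash
python3 -m pendant '[[0,0,2,0,0,0],[0,0,1.5,0,0,0],[0,0,0,0,0,0]]' >/dev/null; python3 go.py;  python3 -m pendant '[[0,0,1,0,0,0],[0,0,1,0,0,0],[0,0,0,0,0,0]]' >/dev/null; python3 go.py
```

```text
t 27.225 pos [586.1 -86.9  79.6] yaw 0.855 tilt [-3.e-04 -0.e+00 -1.e+00] F [-1.   0.2 -2.7] w 40.7 g 60.0
t 27.6 pos [586.7 -87.1  78.2] yaw 0.855 tilt [ 1.2e-03 -3.0e-04 -1.0e+00] F [-0.3 -0.7  2.7] w 40.9 g 60.0
```

```bash
python3 -m pendant '[[0,0,1,0,0,0],[0,0,0,0,0,0],[0,0,0,0,0,0]]' >/dev/null; python3 go.py;  python3 -m pendant '[[0,0,0.5,0,0,0],[0,0,0,0,0,0],[0,0,0,0,0,0]]' >/dev/null; python3 go.py
```

```text
t 27.975 pos [586.7 -87.1  78.1] yaw 0.855 tilt [ 1.2e-03 -9.0e-04 -1.0e+00] F [-4.6  0.3 10.9] w 41.2 g 60.0
t 28.35 pos [586.7 -87.1  78.1] yaw 0.854 tilt [ 0.0012 -0.0011 -1.    ] F [-4.8  0.1 14.9] w 41.2 g 60.0
```

```bash
python3 -m pendant '[[0,0,-0.4,0,0,0],[0,0,0,0,0,0],[0,0,0,0,0,0]]' >/dev/null; python3 go.py
python3 - <<'E'
from h import *
im=read_camera("scene")[:,:,::-1]; cv2.imwrite("pics/s5.png",cv2.resize(im[140:260,140:400],(800,369),interpolation=cv2.INTER_CUBIC))
E
```

```text
t 28.725 pos [586.7 -87.2  78.1] yaw 0.854 tilt [ 1.2e-03 -9.0e-04 -1.0e+00] F [-4.1 -1.  12.2] w 40.8 g 60.0
```

View pics/s5.png

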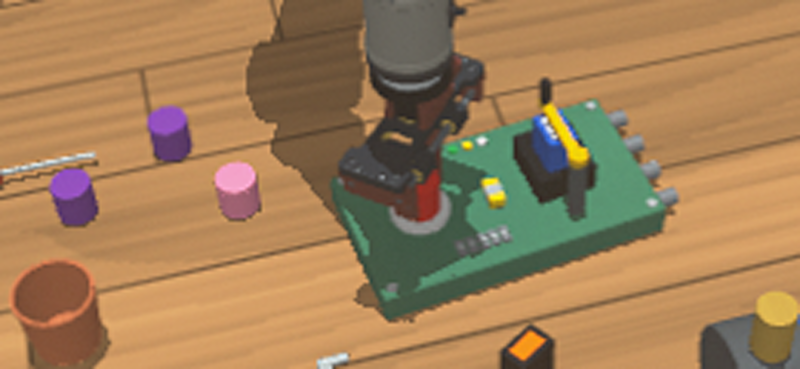

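The cap is down on the white seat at (422,215), the lever is shut over the relay at (565,140), and the bystanders in view are where they were. The cap is being pressed with 12 N.

```bash
python3 -c "from cell import *; print(hand_in())"
```

```text
the job is handed in; nothing more can be done
None
```

The job is handed in at about 29 s: the relay is seated, the lever is shut over it, and the red cap is clicked home on its white seat with the gripper still holding it and pressing with about 12 N.

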